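# Shut the tuck-top carton and hold the date stamp on its label

### The arm

A 6-joint arm with a two-finger parallel gripper is mounted at the origin on the work surface. World frame = base frame: x ahead of the robot, y to its left, z up, the work surface at z = 0. Lengths are in m, angles in rad, forces in N, time in s.
With the tool pointing down it reaches from about 0.25 to 0.725 m from the base axis. Payload 4 kg.
Tool frame: the origin (TCP) lies midway between the tips of the shut fingers; the grasp point (between the pads) lies 19 mm behind it (bot.grip_depth is the distance from the TCP to the grasp point, in m); z points along the fingers, y is the line along which they close (so a half turn about z gives the same grasp; the last joint's range is limited). The gripper opens to 85 mm and grips with 20 to 120 N. Pads are 22 mm wide; open, the fingers measure 114 mm over their backs; the gripper's body (76 mm by 85 mm) begins 54 mm behind the grasp point. The pads swing forward as they close: fully open they stand 13 mm farther back than shut.
Start: joints at [1.252, 0.241, 0.005, 1.335, 0, 1.571], TCP at [0.157, 0.475, 0.231] pointing down, gripper open.
Joint ranges: [-2.72, 2.72], [-1.05, 1.87], [-1.09, 1.28], [-1.99, 2.15], [-1.42, 1.44], [-3.14, 3.14]. Speed limits (rad/s): [2.79, 2.79, 3.14, 3.14, 3.14, 3.14].

### API

Orientations are given as a unit quaternion [x, y, z, w].
In Python, from workcell import bot gives the robot as it stands.
- The arm moves only by the shell command python3 -m creep 'ROWS'. ROWS is JSON, one flat list of numbers, 5 for each row, row after row: the shift along the world's x, y, z in m, then the turn about the world's z in rad, then the finger opening in m, from 0 to 0.0854. In form: [x, y, z, twist, claw, x, y, z, twist, claw, ...]. A call has 1 to 10 rows; each row is the pose to reach, as a shift and turn from the pose commanded when the call began; what a row does not reach only later rows make up. A row lasts 1/12 s, in which the tool goes at most 41.7 mm and 7.16 degrees, less where a joint would pass 70% of its speed; a pose out of reach is approached as far as the arm can. A call with a gripper value outside its range is refused whole. The fingers move at their own pace and stop on an object; the grip force is fixed at half the most. Time passes only in rows, so rows that repeat a pose let the fingers close. It gives the time, the measured TCP pose, the force, the opening and the grip force at its end, in the units of the state.
- bot.get_obs(): the state, without advancing time (a new reading comes with each control period).
- bot.camera(name): name is "side" or "top" or "wrist"; returns a dict with "pixels" (420x560x3 uint8, red, green, blue), "camera_matrix" (3x3 intrinsics, pixels), "dist_coeffs" ([k1, k2, p1, p2, k3] as OpenCV has them; the pictures are not rectified), "extrinsics" (4x4, takes a point from world to camera coordinates); the wrist camera has in their place "T_tool_cam" (4x4, takes a point from camera to tool coordinates, whose origin is the TCP and whose axes are the flange's). Camera axes: x right, y down, z forward; pixel columns grow to the right and rows downward; lengths in m; the calibration is good to about 2 mm. A picture is of the moment at which its call begins: read the wrist's pose just before it. There is no depth.
- bot.job_done(): hands the job in; it is judged then, once.
Trained networks look in the newest picture that a camera, given by its name, has taken for a name from the list of things; names that differ only in an ending like _2 or _b are one class to them, and where a whole thing is asked for, a point or a joint stands for the part that bears it (a point fixed in the world has none). Each returns a list of dicts, best first, with "score" (0 to 1); they miss things now and then, are a little off and sometimes report something else, mostly with a low value. They report only what shows in the picture. A call takes as long as a camera call. They do not tell look-alikes from the thing itself.
- bot.look_for(camera, thing): "centre" ([column, row] as shares, 0 to 1, of the picture: columns of its width, rows of its height, amid what is visible of it).
- bot.place_of(camera, thing): "centre" ([column, row] as shares, 0 to 1, of the picture: columns of its width, rows of its height: a listed point, or the origin of a listed thing).
The state is a dict: "clock": time; "joint_pos": joint angles; "joint_vel": joint speeds; "tau": joint torques, N m; "eef_pos": TCP position; "tool_rot": TCP orientation; "ft_force": force on the tool from outside, world axes, zero at the start; "ft_torque": the same for the moment, N m; "grip_width": finger opening in m; "grasp_force": force on a finger pad.
Only numpy, scipy, OpenCV 4.12 (cv2) and the standard library are available. Lean on these libraries where they do the work, as an engineer would, in place of code of your own. Each camera call takes 0.05 s, during which the arm holds its last target. There are 200 camera calls.

### The job

Swing the open lid of the carton fully shut so that its tab drops behind the front rim, then take the date stamp from its ink pad by the handle and press it on the carton's label, upright, wholly inside the printed frame with its long side square to the frame's long side. Press only lightly, so that the spring handle goes down about half of its stroke, never so hard that the carton would be dented, and finish there: the program ends while the gripper still holds the stamp pressed on the label. Leave the other pantry goods where they stand.

Things in the scene. Friction and masses are not known exactly. Their poses are not given: they have to be found in the camera images.
- carton: (all sizes in mm) open cardboard carton, 200 long (its x) x 140 wide (its y) x 90 high, walls 4, with white portion cups inside; fixed to the table, turned up to 0.4 rad. Origin: centre of its underside, z up. Its lid is hinged along the top of its +y long wall (the left one seen from the robot); the tab tucks behind the -y wall.
- lid (a joint): angle of the carton's lid, rad: 0 = shut, level (stop); 1.57 = upright; starts between 1.2 and 1.9, stops at 2.1. The lid is a plain cardboard plate 200 x 140 x 4 mm, with a tab 120 wide that stands 24 down from under its free edge. A stiff crease holds it at any angle; about 1 N at the free edge moves it.
- lid_hinge (a point): middle of the hinge line, on the lid's underside, 90 mm above the table. Its x runs along the hinge; its -y points along the lid to the free edge; z is the lid's outer (top) normal. These axes turn with the lid and equal the carton's when shut.
- lid_edge (a point): middle of the lid's free edge, on its outer (top when shut) face, 140 mm from the hinge.
- lid_label (a point): centre of the printed frame on the outer face of the lid, 30 in +x from the lid's middle; 94.6 above the table when shut. A white paper label 92 x 70 mm with a thin black rectangle, 62 x 42 clear inside, long side along x. Axes as the lid's (z out of the lid).
- stamp: hand stamp, 116 mm tall, about 0.16 kg, upright on the ink pad, roughly along it. Origin: centre of its underside, spring out; z up, x along its long side. On top a black grip block 44 (x) x 26 (y) x 40 high, from 76 to 116 above the origin; below it a steel stem 18 x 14 and a foot frame 46 x 26, 54 high, rubber below. The foot slides up over the stem when the grip is pressed down.
- stamp_foot (a joint): how far the stamp's grip is pressed down over its foot, m: 0 = spring out, 0.014 = bottomed. The spring takes 2 N to start, then 0.5 N per mm: 5.5 N at half stroke.
- stamp_grip (a point): centre of the stamp's grip block, 96 mm above the stamp's origin; a gripper from above closes across its 26 width (along the stamp's y).
- stamp_face (a point): centre of the stamp's rubber face, 46 x 26 mm, on its underside; moves with the foot.
- inkpad: flat metal ink pad 95 x 70 x 14 mm, fixed; origin under its centre, x along its long side. It and the spice jar may have changed places.
- spice_jar: amber jar, diameter (mm) 54, 62 high; leave alone. Origin under its centre.
- tin: low tin, diameter (mm) 76, 45 high; leave alone. Origin under its centre.
- snack_cup: green snack cup, diameter (mm) 78, 54 high; leave alone. Origin under its centre.
- canister: cardboard canister with a blue band and white lid, diameter (mm) 104, 170 high; leave alone. Origin under its centre.
- slim_box: dark brown upright box with pale panels (mm) 55 x 120 x 160 high; leave alone. Origin under its centre.
- flat_box: red flat box with pale panels (mm) 130 x 85 x 35 high; leave alone. Origin under its centre.
Things that resemble listed ones, but are neither listed nor needed, are in the scene too. Of the things like the stamp, leave any that is green or orange; of the rest the larger one is meant.

How it is judged:
By the outcome, as a careful person would: the job done as asked, in the order asked, and still so for the second after the job is handed in, while the arm keeps its last pose, push and grip.
It also fails if it takes over 59 s, if anything falls off the work surface, if the arm or the gripper's body presses on something with over 40 N, if the wrist force passes 120 N, or if a joint passes its speed limit or range.

## Working session

There is one attempt and no reset: what is moved stays moved. The work goes in short steps, Python scripts to look and compute and a shell command to move; the robot and the scene stay as the last step left them, time stands still between calls to the robot, and variables do not carry over. Pictures are saved under pics/ and viewed, at most 12 in all, crops included, and the job is handed in when it is done.

```bash
mkdir -p pics; cat > h.py <<'E'
from workcell import bot
import numpy as np, cv2
from scipy.spatial.transform import Rotation as R
def cam(n):
    o=bot.get_obs(); c=bot.camera(n)
    if n=="wrist":
        T=np.eye(4);T[:3,:3]=R.from_quat(o["tool_rot"]).as_matrix();T[:3,3]=o["eef_pos"]
        c["extrinsics"]=np.linalg.inv(T@np.array(c["T_tool_cam"]))
    for k in("camera_matrix","dist_coeffs","extrinsics"):c[k]=np.array(c[k],float)
    return c
def save(c,f): cv2.imwrite("pics/"+f,np.ascontiguousarray(np.array(c["pixels"])[:,:,::-1]))
def ray(c,uv):
    p=cv2.undistortPoints(np.array([[uv]],float),c["camera_matrix"],c["dist_coeffs"])[0,0]
    E=c["extrinsics"];d=E[:3,:3].T@np.array([p[0],p[1],1]);o=-E[:3,:3].T@E[:3,3];return o,d
def atz(c,uv,z):
    o,d=ray(c,uv);return o+d*(z-o[2])/d[2]
def proj(c,P):
    E=c["extrinsics"];return cv2.projectPoints(np.atleast_2d(np.array(P,float)),cv2.Rodrigues(E[:3,:3])[0],E[:3,3],c["camera_matrix"],c["dist_coeffs"])[0][:,0]
def tri(l):
    A=np.zeros((3,3));b=np.zeros(3)
    for c,uv in l:
        o,d=ray(c,uv);d=d/np.linalg.norm(d);M=np.eye(3)-np.outer(d,d);A+=M;b+=M@o
    return np.linalg.solve(A,b)
E
python3 - <<'E'
from h import *
np.set_printoptions(precision=3,suppress=True)
for n in("top","side"):
    c=cam(n);save(c,n+"0.png");print(n,c["extrinsics"].tolist())
    for t in("lid_hinge","lid_edge","lid_label","carton","stamp","stamp_grip","inkpad","spice_jar","canister","slim_box","flat_box","tin","snack_cup"):
        print(t,[((np.array(d["centre"])*[560,420]).round(1).tolist(),round(d["score"],2)) for d in bot.place_of(n,t)[:4]])
o=bot.get_obs();print(o["clock"],o["tool_rot"],o["grip_width"])
E
```

```text
top [[-0.00531123963266213, -0.9998272367243575, -0.017812564040605557, 0.010190195675124742], [-0.9946146118229469, 0.00712563841344253, -0.10339728828885997, 0.5915261868079871], [0.10350635092521224, 0.017167468693348686, -0.9944806249177557, 1.3698129857236943], [0.0, 0.0, 0.0, 1.0]]
lid_hinge []
lid_edge [([217.2, 209.3], 0.92)]
lid_label [([215.5, 200.3], 0.69), ([213.0, 212.2], 0.21)]
carton [([240.2, 220.9], 0.7)]
stamp [([336.4, 173.0], 0.69), ([333.3, 208.7], 0.66), ([359.7, 160.2], 0.62), ([364.8, 201.5], 0.51)]
stamp_grip [([364.5, 149.2], 0.7), ([341.8, 165.7], 0.51), ([443.0, 266.9], 0.22)]
inkpad [([360.0, 199.2], 0.91), ([239.0, 222.7], 0.2)]
spice_jar [([360.0, 200.9], 0.68), ([349.2, 254.4], 0.5)]
canister [([414.0, 197.4], 0.62)]
slim_box [([132.9, 189.0], 0.97), ([273.4, 154.0], 0.47)]
flat_box [([446.2, 264.1], 0.82)]
tin [([318.1, 285.0], 0.6)]
snack_cup [([276.0, 155.5], 0.75)]
side [[0.9969828678055463, -0.07760887883036675, 0.0014224025175094523, -0.6088642248739302], [-0.052546453139631064, -0.688285558766015, -0.7235342838156317, 0.09592806981680799], [0.057131703673817674, 0.7212765430269086, -0.6902869815623638, 1.7188698343182394], [0.0, 0.0, 0.0, 1.0]]
lid_hinge [([267.4, 169.3], 0.67), ([289.9, 254.7], 0.55)]
lid_edge [([263.0, 143.6], 0.78)]
lid_label [([275.6, 159.2], 0.62)]
carton [([263.6, 197.4], 0.73)]
stamp [([288.3, 273.0], 0.76), ([331.6, 268.2], 0.72), ([280.9, 257.9], 0.66), ([311.8, 257.7], 0.54)]
stamp_grip [([281.6, 241.8], 0.71), ([289.5, 253.1], 0.58), ([331.8, 253.3], 0.57), ([314.9, 244.9], 0.52)]
inkpad [([289.4, 278.8], 0.71)]
spice_jar [([240.1, 272.9], 0.9)]
canister [([295.1, 319.3], 0.86)]
slim_box [([280.3, 144.3], 0.9)]
flat_box [([226.1, 350.3], 0.93), ([288.8, 274.4], 0.2)]
tin [([208.5, 249.3], 0.81)]
snack_cup [([319.5, 218.4], 0.94)]
1.4 [ 0.159  0.987 -0.    -0.   ] 0.08556073597979405
```

View pics/top0.png

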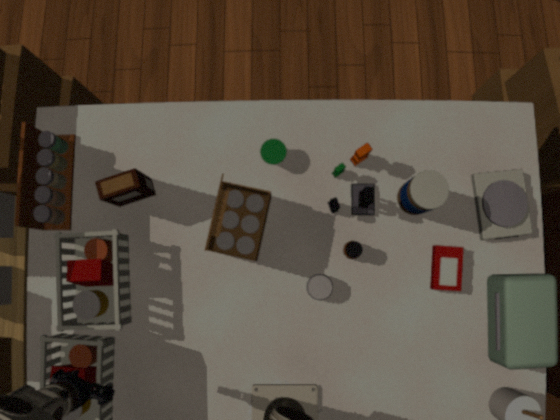

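View pics/side0.png

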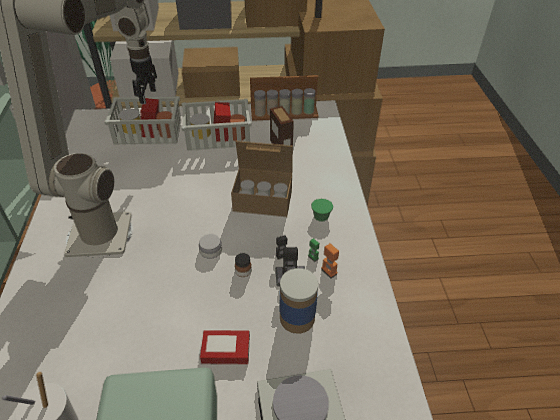

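The top view shows the carton at about (240,221) with its lid near upright. The black stamp sits on the pad at about (364,198) beside the canister. The smaller black look-alike is at (334,206), and the green and orange ones are at (339,169) and (362,154).

```bash
python3 - <<'E'
from h import *
np.set_printoptions(precision=3,suppress=True)
t=cam("top");s=cam("side")
print(t["camera_matrix"][0],s["camera_matrix"][0])
for n,a,b,z in(("hinge/edge",(217.2,209.3),(263,143.6),0),("label",(215.5,200.3),(275.6,159.2),0),("carton",(240.2,220.9),(263.6,197.4),0),("inkpad",(360,199.2),(289.4,278.8),0),("jar",(349.2,254.4),(240.1,272.9),0),("canister",(414,197.4),(295.1,319.3),0),("snack",(276,155.5),(319.5,218.4),0),("slim",(132.9,189),(280.3,144.3),0)):
    print(n,tri([(t,a),(s,b)]),atz(t,a,z),atz(s,b,z))
a=cv2.resize(np.array(t["pixels"])[120:270,190:410],None,fx=3.4,fy=3.4,interpolation=cv2.INTER_CUBIC)
cv2.imwrite("pics/tcrop.png",np.clip(a[:,:,::-1]*1.6,0,255).astype(np.uint8))
a=cv2.resize(np.array(s["pixels"])[130:290,200:350],None,fx=3.7,fy=3.7,interpolation=cv2.INTER_CUBIC)
cv2.imwrite("pics/scrop.png",a[:,:,::-1])
E
```

```text
[480.876   0.    280.948] [495.847   0.    276.583]
hinge/edge [0.579 0.162 0.239] [0.61  0.198 0.   ] [0.591 0.485 0.   ]
label [0.619 0.18  0.154] [0.637 0.203 0.   ] [0.636 0.375 0.   ]
carton [0.572 0.127 0.02 ] [0.574 0.129 0.   ] [0.573 0.149 0.   ]
inkpad [ 0.636 -0.231 -0.012] [ 0.637 -0.23   0.   ] [ 0.633 -0.241  0.   ]
jar [ 0.475 -0.195 -0.012] [ 0.473 -0.194  0.   ] [ 0.477 -0.205  0.   ]
canister [ 0.638 -0.393  0.002] [ 0.641 -0.393  0.   ] [ 0.635 -0.392  0.   ]
snack [0.769 0.021 0.002] [0.772 0.021 0.   ] [0.767 0.022 0.   ]
slim [0.666 0.453 0.017] [0.674 0.459 0.   ] [0.663 0.475 0.   ]
```

View pics/tcrop.png

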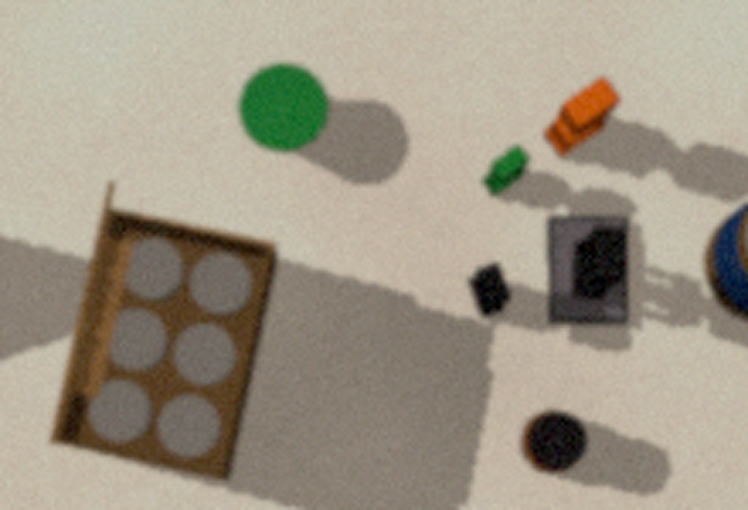

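View pics/scrop.png

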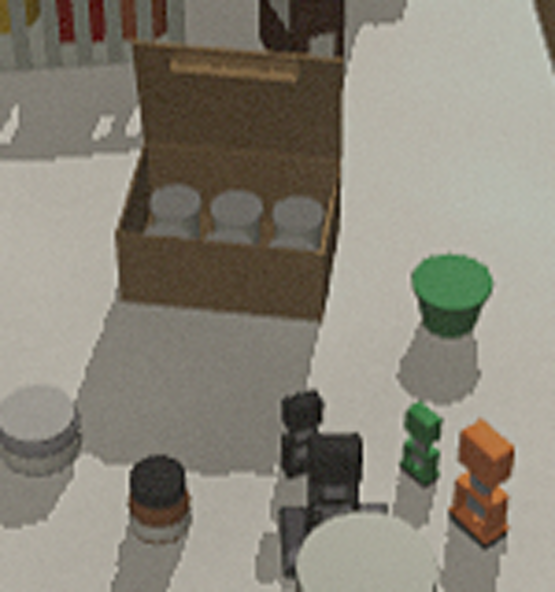

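The carton's front top corners are at top px (270.6,191.5) and (257.6,260.3), and the lid edge runs (223,174)–(206,249). The pad's long side runs roughly along world x, and the stamp on it is the larger black one.

```bash
python3 - <<'E'
from h import *
np.set_printoptions(precision=3,suppress=True)
t=cam("top");s=cam("side")
f=lambda x,y:(190+x/3.4,120+y/3.4); g=lambda x,y:(200+x/3.7,130+y/3.7)
A=atz(t,f(274,243),.09);B=atz(t,f(230,477),.09);d=A-B;yaw=np.arctan2(d[1],d[0])
print("front",A,B,np.linalg.norm(d),yaw)
As=atz(s,g(327,248),.09);Bs=atz(s,g(119,235),.09);print("side front",As,Bs,np.arctan2(*(As-Bs)[[1,0]]))
L1=tri([(t,f(112,183)),(s,g(343,60))]);L2=tri([(t,f(55,440)),(s,g(136,45))]);print("lid edge ends",L1,L2)
for y in(yaw,):
    n=np.array([-np.sin(y),np.cos(y),0]);m=(A+B)/2
    print("centre",m+n*.07,"hinge",m+n*.14,"edge rel hinge n,z",((L1+L2)/2-m-n*.14)@n,(L1+L2)[2]/2-.09)
print("stamp top",atz(t,f(600,262),.13),"decoy",atz(t,f(490,288),.08))
o=bot.get_obs();print(R.from_quat(o["tool_rot"]).as_matrix(),o["eef_pos"],o["clock"],o["ft_force"])
print(cam("wrist")["T_tool_cam"])
E
```

```text
front [0.648 0.034 0.09 ] [0.456 0.071 0.09 ] 0.1955151811774812 -0.18762950678570922
side front [0.655 0.046 0.09 ] [0.46  0.079 0.09 ] -0.1684141110094664
lid edge ends [0.676 0.149 0.23 ] [0.485 0.19  0.228]
centre [0.565 0.121 0.09 ] hinge [0.579 0.19  0.09 ] edge rel hinge n,z -0.019369655678472996 0.13914947906747507
stamp top [ 0.625 -0.228  0.13 ] decoy [ 0.611 -0.144  0.08 ]
[[-0.95   0.313  0.   ]
 [ 0.313  0.95   0.   ]
 [-0.     0.    -1.   ]] [0.157 0.475 0.231] 1.6 [ 0.344 -0.2   -0.214]
[[ 0.001 -0.944 -0.329  0.085]
 [ 1.     0.001  0.001  0.001]
 [-0.    -0.329  0.944 -0.143]
 [ 0.     0.     0.     1.   ]]
```

```bash
python3 -m creep '[0.1,-0.055,0,0.06,0, 0.14,-0.08,0,0.13,0, 0.18,-0.1,0,0.13,0, 0.22,-0.12,0,0.13,0, 0.26,-0.14,0,0.13,0, 0.3,-0.165,0,0.13,0, 0.34,-0.185,0,0.13,0, 0.38,-0.21,-0.026,0.13,0, 0.403,-0.22,-0.026,0.13,0, 0.403,-0.22,-0.026,0.13,0]'
```

```text
clock: 2.48
eef_pos: [0.5226, 0.2743, 0.2116]
tool_rot: [0.094, 0.996, 0.0, 0.0]
ft_force: [-0.6, 0.6, 1.4]
grip_width: 0.0002
grasp_force: 0.0
```

```bash
python3 -m creep '[0,0,0,0,0, 0,0,0,0,0, 0,0,0,0,0]'
```

```text
clock: 2.73
eef_pos: [0.5207, 0.2755, 0.2113]
tool_rot: [0.095, 0.996, -0.0, -0.001]
ft_force: [0.1, 0.2, 0.4]
grip_width: -0.0003
grasp_force: 0.0
```

```bash
python3 -m creep '[0.038,-0.035,-0.007,0,0, 0.038,-0.035,-0.007,0,0, 0.029,-0.082,-0.007,0,0, 0.029,-0.082,-0.007,0,0, 0.027,-0.093,-0.01,0,0, 0.025,-0.104,-0.013,0,0, 0.023,-0.115,-0.017,0,0, 0.021,-0.125,-0.022,0,0, 0.017,-0.142,-0.036,0,0, 0.014,-0.158,-0.053,0,0]'; python3 -c "
from h import *
save(cam('side'),'s2.png')"
```

```text
clock: 3.57
eef_pos: [0.5354, 0.1175, 0.1594]
tool_rot: [0.094, 0.996, 0.0, 0.002]
ft_force: [0.9, 0.5, 1.0]
grip_width: 0.0004
grasp_force: 0.3
```

View pics/s2.png

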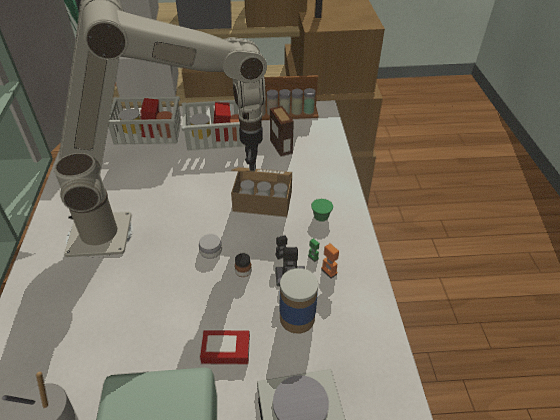

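The lid doesn't stand where it did, and the cups at (263,187) are still visible, so I need a closer look.

```bash
python3 - <<'E'
from h import *
s=cam("side");t=cam("top")
a=cv2.resize(np.array(s["pixels"])[120:220,210:320],None,fx=3.6,fy=3.6,interpolation=cv2.INTER_CUBIC)
b=cv2.resize(np.array(t["pixels"])[165:265,180:290],None,fx=3.6,fy=3.6,interpolation=cv2.INTER_CUBIC)
cv2.imwrite("pics/c3.png",np.clip(np.hstack([a,b])[:,:,::-1]*1.5,0,255).astype(np.uint8))
print([(np.array(d["centre"])*[560,420],d["score"]) for d in bot.place_of("top","lid_edge")+bot.place_of("side","lid_edge")])
E
```

```text
[(array([256.48 , 222.894]), 0.89), (array([361.872, 199.416]), 0.47), (array([260.904, 171.318]), 0.71)]
```

View pics/c3.png

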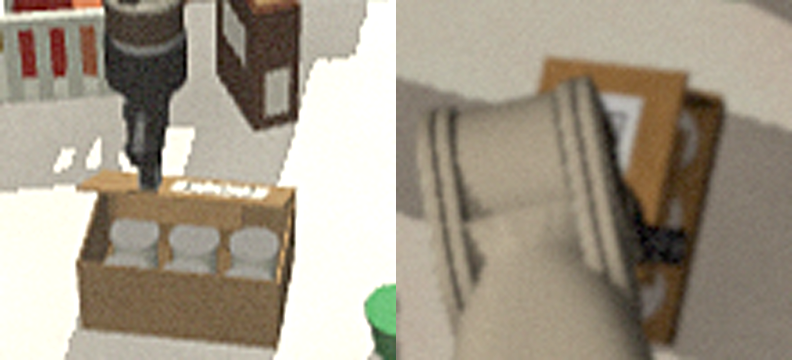

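The crop shows the lid closing properly, now at about 0.6 rad with the fingertip on it. I'll carry on down.

```bash
python3 -m creep '[-0.001,-0.006,-0.01,0,0, -0.002,-0.011,-0.02,0,0, -0.003,-0.016,-0.03,0,0, -0.003,-0.019,-0.041,0,0, -0.004,-0.021,-0.052,0,0, -0.004,-0.022,-0.057,0,0, -0.004,-0.022,-0.06,0,0, -0.004,-0.022,-0.063,0,0, -0.004,-0.022,-0.065,0,0, -0.004,-0.022,-0.065,0,0]'
```

```text
clock: 4.65
eef_pos: [0.5315, 0.0962, 0.0942]
tool_rot: [0.094, 0.996, 0.0, 0.001]
ft_force: [0.1, 0.2, 0.3]
grip_width: -0.0001
grasp_force: 0.0
```

```bash
python3 -m creep '[0,0,-0.001,0,0, 0,0,-0.001,0,0]'; python3 -m creep '[0,0,-0.0015,0,0, 0,0,-0.0015,0,0, 0,0,-0.0015,0,0]'
```

```text
clock: 4.82
eef_pos: [0.5315, 0.0961, 0.094]
tool_rot: [0.094, 0.996, 0.0, 0.001]
ft_force: [-1.4, 0.5, 4.3]
grip_width: -0.0001
grasp_force: 2.3
clock: 5.07
eef_pos: [0.5316, 0.0961, 0.0938]
tool_rot: [0.094, 0.996, 0.001, 0.001]
ft_force: [-4.1, -0.9, 12.5]
grip_width: 0.0001
grasp_force: 6.0
```

```bash
python3 -m creep '[0,0,0.04,0,0, 0,0,0.08,0,0, 0.02,0.01,0.12,0,0, 0.04,0.02,0.155,0,0, 0.06,0.02,0.19,0,0, 0.06,0.02,0.19,0,0, 0.06,0.02,0.19,0,0]'; python3 - <<'E'
from h import *
np.set_printoptions(precision=4,suppress=True)
w=cam("wrist");save(w,"w1.png")
for t in("lid_label","lid_edge","lid_hinge"):
  for d in bot.place_of("wrist",t)[:2]:
    uv=np.array(d["centre"])*[560,420];print(t,uv,d["score"],atz(w,uv,.0945))
E
```

```text
clock: 5.65
eef_pos: [0.5936, 0.1163, 0.2845]
tool_rot: [0.094, 0.996, 0.001, 0.004]
ft_force: [0.4, 0.6, -0.1]
grip_width: 0.0002
grasp_force: 0.0
lid_label [284.312 178.08 ] 0.87 [0.5988 0.1204 0.0945]
lid_edge [211.904 148.386] 0.86 [0.5558 0.0562 0.0945]
lid_hinge [353.92  150.192] 0.71 [0.5837 0.193  0.0945]
```

View pics/w1.png

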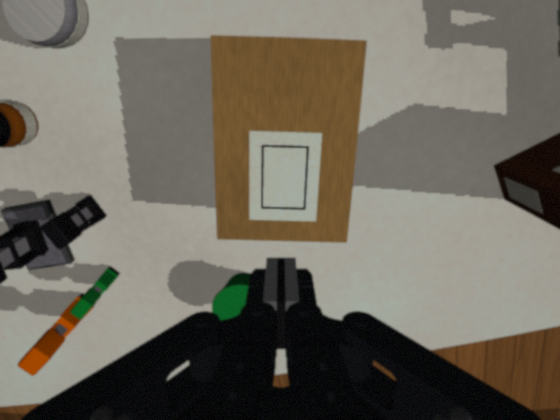

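The lid is flat on the carton. Its printed frame has corners at about (263,146), (308,147), (306,209) and (262,209), and the label centre is near (284,177). I'll fit it on the lid plane, then move toward the stamp.

```bash
python3 - <<'E'
from h import *
np.set_printoptions(precision=4,suppress=True)
im=cv2.imread("pics/w1.png");g=cv2.cvtColor(im,cv2.COLOR_BGR2GRAY)
w=cam("wrist")
hsv=cv2.cvtColor(im,cv2.COLOR_BGR2HSV)
m=((hsv[...,1]<60)&(g>110)).astype(np.uint8);m[:120]=0;m[232:]=0;m[:,:235]=0;m[:,335:]=0
n,l,st,ct=cv2.connectedComponentsWithStats(m)
for i in range(1,n):
    if st[i,4]<500: continue
    c=max(cv2.findContours((l==i).astype(np.uint8),0,1)[0],key=cv2.contourArea)[:,0]
    P=np.array([atz(w,p,.0946)[:2] for p in c])
    r=cv2.minAreaRect((P*1000).astype(np.float32));b=cv2.boxPoints(r)
    e=b[1]-b[0];f=b[2]-b[1];L=e if np.linalg.norm(e)>np.linalg.norm(f) else f
    if L[0]<0:L=-L
    print(st[i],r[0],r[1],"yaw",np.arctan2(L[1],L[0]))
# lid
m=((hsv[...,0]<22)&(hsv[...,1]>80)).astype(np.uint8);m[:,:190]=0;m[:,380:]=0;m[245:]=0
m=cv2.morphologyEx(m,cv2.MORPH_OPEN,np.ones((5,5)))
c=max(cv2.findContours(m,0,1)[0],key=cv2.contourArea)[:,0]
P=np.array([atz(w,p,.094)[:2] for p in c]);r=cv2.minAreaRect((P*1000).astype(np.float32));b=cv2.boxPoints(r)
e=b[1]-b[0];f=b[2]-b[1];L=e if np.linalg.norm(e)>np.linalg.norm(f) else f
if L[0]<0:L=-L
print("lid",r,np.arctan2(L[1],L[0]))
print(bot.get_obs()["eef_pos"],R.from_quat(bot.get_obs()["tool_rot"]).as_matrix())
E
```

```text
[ 249  131   73   91 3351] (590.4444580078125, 119.00102233886719) (69.38740539550781, 91.01315307617188) yaw -0.21731016
[ 263  147   44   61 2499] (590.4464721679688, 118.83363342285156) (41.48002624511719, 60.949764251708984) yaw -0.21566983
lid ((561.0882568359375, 125.26461791992188), (137.99017333984375, 195.92906188964844), 77.65986633300781) -0.21537593
[0.5893 0.1154 0.2792] [[-0.9822  0.1878 -0.0045]
 [ 0.1878  0.9822 -0.0008]
 [ 0.0042 -0.0017 -1.    ]]
```

```bash
cat > lab.py <<'E'
from h import *
def fit(w,zlab=.0946):
    im=np.ascontiguousarray(np.array(w["pixels"])[:,:,::-1]);g=cv2.cvtColor(im,cv2.COLOR_BGR2GRAY);hsv=cv2.cvtColor(im,cv2.COLOR_BGR2HSV)
    m=((hsv[...,1]<60)&(g>110)).astype(np.uint8);m[:120]=0;m[232:]=0;m[:,:235]=0;m[:,335:]=0
    n,l,st,ct=cv2.connectedComponentsWithStats(m)
    for i in range(1,n):
        if st[i,4]<500: continue
        c=max(cv2.findContours((l==i).astype(np.uint8),0,1)[0],key=cv2.contourArea)[:,0]
        P=np.array([atz(w,p,zlab)[:2] for p in c])
        r=cv2.minAreaRect((P*1000).astype(np.float32));b=cv2.boxPoints(r)
        e=b[1]-b[0];f=b[2]-b[1];L=e if np.linalg.norm(e)>np.linalg.norm(f) else f
        if L[0]<0:L=-L
        print(st[i],r[0],r[1],"yaw",np.arctan2(L[1],L[0]))
E
python3 - <<'E'
from lab import *
np.set_printoptions(precision=4,suppress=True)
for k in range(2):
    w=cam("wrist");o=bot.get_obs();print(o["eef_pos"],o["tool_rot"]);fit(w)
E
python3 -m creep '[0,0,0,0,0, 0,0,0,0,0]'
```

```text
[0.5895 0.1154 0.2795] [ 0.0943  0.9955 -0.0006 -0.0019]
[ 251  138   74   91 3404] (598.4483642578125, 120.05699157714844) (70.88187408447266, 92.94981384277344) yaw -0.21580479
[ 265  154   44   61 2527] (598.3585815429688, 120.03290557861328) (42.176387786865234, 62.05226135253906) yaw -0.22306472
[0.5897 0.1154 0.2798] [ 0.0943  0.9955 -0.0005 -0.0015]
[ 251  138   74   91 3395] (598.43896484375, 120.06135559082031) (70.73848724365234, 92.75157928466797) yaw -0.21574333
[ 265  154   44   61 2529] (598.4076538085938, 119.92794799804688) (42.12776184082031, 62.330665588378906) yaw -0.21808746
clock: 6.17
eef_pos: [0.5905, 0.1156, 0.2808]
tool_rot: [0.094, 0.996, -0.0, -0.0]
ft_force: [-0.2, -0.6, 0.7]
grip_width: -0.0
grasp_force: 0.0
```

```bash
python3 -m creep '[0,-0.03,0.01,0.05,0.05, 0,-0.07,0.01,0.1,0.05, 0,-0.11,0.01,0.15,0.05, 0,-0.15,0.01,0.19,0.05, 0,-0.19,0.01,0.19,0.05, 0,-0.23,0.01,0.19,0.05, 0,-0.27,0.01,0.19,0.05, 0,-0.31,0.01,0.19,0.05, 0,-0.345,0.01,0.19,0.05, 0,-0.345,0.01,0.19,0.05]';python3 -m creep '[0,0,0,0,0.05, 0,0,0,0,0.05, 0,0,0,0,0.05, 0,0,0,0,0.05]'; python3 - <<'E'
from h import *
np.set_printoptions(precision=4,suppress=True)
w=cam("wrist");save(w,"w2.png");o=bot.get_obs();print(o["eef_pos"],o["tool_rot"])
for t,z in(("stamp_grip",.11),("stamp",.014),("inkpad",0),("spice_jar",0),("canister",0)):
  for d in bot.place_of("wrist",t)[:4]:
    uv=np.array(d["centre"])*[560,420];print(t,uv,d["score"],atz(w,uv,z))
E
```

```text
clock: 7.0
eef_pos: [0.5898, -0.2362, 0.2902]
tool_rot: [0.003, 1.0, -0.001, -0.001]
ft_force: [-1.3, 0.1, -0.0]
grip_width: 0.0504
grasp_force: 0.0
clock: 7.33
eef_pos: [0.5912, -0.2277, 0.2915]
tool_rot: [-0.002, 1.0, 0.0, 0.0]
ft_force: [0.4, 1.2, -0.6]
grip_width: 0.0501
grasp_force: 0.0
[ 0.5912 -0.2277  0.2916] [-0.0018  1.      0.      0.0002]
stamp_grip [331.576 269.22 ] 0.86 [ 0.6937 -0.1712  0.11  ]
stamp_grip [274.512 222.18 ] 0.68 [ 0.6389 -0.2329  0.11  ]
stamp_grip [282.52  313.698] 0.6 [ 0.7518 -0.224   0.11  ]
stamp_grip [354.816 190.302] 0.58 [ 0.6043 -0.1528  0.11  ]
stamp [327.208 244.482] 0.94 [ 0.7106 -0.1628  0.014 ]
stamp [344.176 173.586] 0.74 [ 0.6112 -0.1461  0.014 ]
stamp [275.408 189.42 ] 0.72 [ 0.6325 -0.2334  0.014 ]
stamp [280.392 276.696] 0.71 [ 0.7612 -0.2265  0.014 ]
inkpad [273.616 190.008] 0.84 [ 0.6376 -0.236   0.    ]
spice_jar [306.32   68.502] 0.56 [ 0.4856 -0.1966  0.    ]
canister [159.32  193.494] 0.91 [ 0.6429 -0.3898  0.    ]
canister [304.584  68.796] 0.61 [ 0.4859 -0.1986  0.    ]
```

View pics/w2.png

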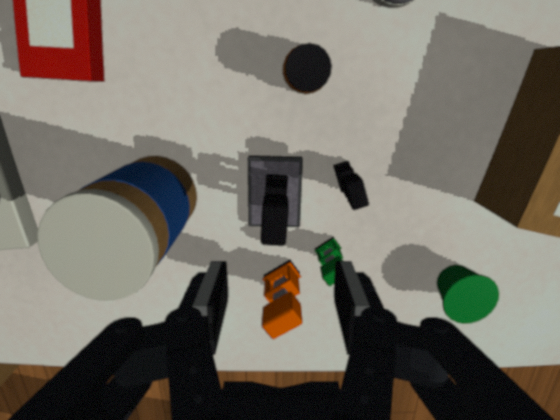

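The stamp's grip shows at (275,220) above the pad at (275,190), nearly aligned with world x. I'll measure its yaw from the grip's side edges.

```bash
python3 - <<'E'
from h import *
np.set_printoptions(precision=4,suppress=True)
w=cam("wrist");g=cv2.cvtColor(np.array(w["pixels"]),cv2.COLOR_RGB2GRAY)
print(cv2.resize(g[176:250:3,252:306:3],None,fx=1,fy=1))
L=[];Rr=[]
for r in range(204,240,2):
    x=np.where(g[r,255:300]<35)[0]+255
    if len(x): L.append(atz(w,(x.min()-.5,r),.13)[:2]);Rr.append(atz(w,(x.max()+.5,r),.13)[:2])
for a in(L,Rr):
    a=np.array(a);p=np.polyfit(a[:,0],a[:,1],1);print("slope",p[0],"y at .633",np.polyval(p,.633),a[[0,-1]])
m=(g<35).astype(np.uint8);m[:150]=0;m[250:]=0;m[:,:255]=0;m[:,300:]=0
ys=np.where(m.sum(1)>5)[0];print(ys.min(),ys.max(),"far top edge",atz(w,(274,ys.max()+.5),.13))
E
```

```text
[[ 56  60  56  59  54  23  14   7  11  15  10  18  47  68  58  58  57 109]
 [ 52  59  55  58  56  22   6  10  11  11   5  14  43  83  76  80  60 144]
 [ 54  60  56  56  56  20   5   4   5   8   1   9  47  84  82  83  60 152]
 [ 52  59  57  57  57  13   1   4   9   9   7   6  55  89  88  82  60 150]
 [ 51  56  57  58  53  19  15  16  16  11  13  10  65  87  87  87  60 155]
 [ 48  59  58  61  56  17  10  14  20   7  17  14  69  86  87  83  61 155]
 [ 46  59  57  57  52  11   9   6  10  12   8  12  74  90  87  78  63 161]
 [ 53  57  55  57  35   0   4   5   2   3   4   6  46  85  87  78  63 160]
 [ 48  58  58  58  32   5   4   3   5   3   2   1  28  83  81  81  66 169]
 [ 50  55  59  59  23   7   6   6   0   6   3   3  25  82  84  81  66 171]
 [ 71  86  78  77  25  11  13  13  12  12  15  12  26  84  82  78  73 171]
 [ 76  89  82  79  21  12  17  14  14  17  14  20  29  83  85  77  71 172]
 [ 75  86  83  78  22  19  15  11  18  15  16  13  24  79  83  79  78 173]
 [ 74  82  86  77  16  18  14  18  17  17  14  20  29  80  84  76  78 173]
 [ 72  87  89  78  14  16  18  13  16  14  17  19 
[... 315 characters left out ...]
 119 120]
 [118 119 117  82  14  15  17  17  19  16  17  14  97 120 118 119 118 117]
 [122 120 119  76   8  18  23  14  19  16  19  19 101 120 120 118 117 118]
 [173 165 138  85  16  13  19  21  18  19  13  24 106 118 118 117 118 119]
 [176 174 174 128  21  16  14  18  17  15  15  30 112 117 117 118 116 118]
 [174 174 175 172 138 118 107 104  98  82  71 110 125 118 118 117 117 117]
 [175 173 174 177 175 173 174 174 174 173 172 172 166 160 138 123 118 118]]
slope -0.045255765106585986 y at .633 -0.24513926955610216 [[ 0.6121 -0.244 ]
 [ 0.6474 -0.2455]]
slope -0.067587961510723 y at .633 -0.22147495011524077 [[ 0.612  -0.2204]
 [ 0.6473 -0.223 ]]
158 243 far top edge [ 0.6533 -0.2343  0.13  ]
```

```bash
python3 -m creep '[0.041,-0.0055,0,-0.058,0.05, 0.041,-0.0055,0,-0.058,0.05, 0.041,-0.0055,-0.03,-0.058,0.05, 0.041,-0.0055,-0.06,-0.058,0.05, 0.041,-0.0055,-0.09,-0.058,0.05, 0.041,-0.0055,-0.12,-0.058,0.05, 0.041,-0.0055,-0.15,-0.058,0.05, 0.041,-0.0055,-0.175,-0.058,0.05, 0.041,-0.0055,-0.195,-0.058,0.05, 0.041,-0.0055,-0.2015,-0.058,0.05]'; python3 -m creep '[0,0,0,0,0.05, 0,0,0,0,0.05]'
```

```text
clock: 8.52
eef_pos: [0.6299, -0.234, 0.0854]
tool_rot: [0.028, 1.0, 0.001, -0.003]
ft_force: [-1.7, 0.4, -0.3]
grip_width: 0.0505
grasp_force: 0.0
clock: 8.68
eef_pos: [0.6326, -0.235, 0.0905]
tool_rot: [0.028, 1.0, -0.0, 0.001]
ft_force: [1.1, 0.1, 0.4]
grip_width: 0.05
grasp_force: 0.0
```

Close, then lift.

```bash
python3 -m creep '[0,0,0,0,0.015, 0,0,0,0,0.015, 0,0,0,0,0.015, 0,0,0,0,0.015, 0,0,0,0,0.015, 0,0,0,0,0.015]'; python3 -m creep '[0,0,0.01,0,0.015, 0,0,0.03,0,0.015, 0,0,0.05,0,0.015, 0,0,0.08,0,0.015, 0,0,0.11,0,0.015, 0,0,0.14,0,0.015, 0,0,0.14,0,0.015, 0,0,0.14,0,0.015, 0,0,0.14,0,0.015, 0,0,0.14,0,0.015]'; python3 - <<'E'
from h import *
s=cam("side");w=cam("wrist");save(s,"s4.png")
a=cv2.resize(np.array(s["pixels"])[170:320,220:350],None,fx=3,fy=3)
b=np.array(w["pixels"])
b=cv2.resize(b[:450],(a.shape[1],int(a.shape[1]*.75)));c=np.zeros_like(a);c[:b.shape[0]]=b[:a.shape[0]]
cv2.imwrite("pics/c4.png",np.hstack([a,c])[:,:,::-1])
E
```

```text
clock: 9.18
eef_pos: [0.633, -0.2352, 0.0909]
tool_rot: [0.028, 1.0, -0.0, 0.001]
ft_force: [1.2, -1.4, 2.0]
grip_width: 0.0251
grasp_force: 61.3
clock: 10.02
eef_pos: [0.6306, -0.2344, 0.2274]
tool_rot: [0.028, 1.0, 0.001, -0.002]
ft_force: [-0.3, -0.1, -1.9]
grip_width: 0.0254
grasp_force: 61.1
```

View pics/c4.png

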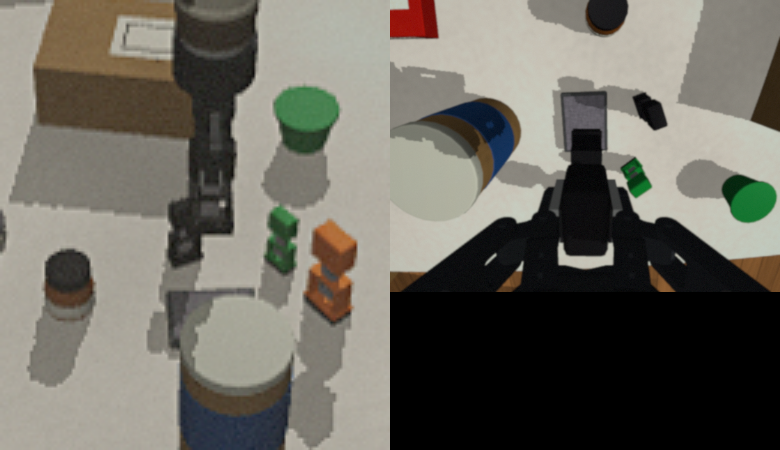

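The stamp is held upright in the gripper and the pad is empty. The others still stand.

```bash
python3 -m creep '[0,0.03,0,-0.04,0.015, -0.005,0.07,0,-0.08,0.015, -0.01,0.11,0,-0.12,0.015, -0.015,0.15,0,-0.161,0.015, -0.02,0.19,0,-0.161,0.015, -0.025,0.23,0,-0.161,0.015, -0.03,0.27,0,-0.161,0.015, -0.034,0.31,0,-0.161,0.015, -0.034,0.34,0,-0.161,0.015, -0.034,0.355,0,-0.161,0.015]'; python3 -m creep '[0,0,0,0,0.015, 0,0,0,0,0.015, 0,0,0,0,0.015, 0,0,0,0,0.015, 0,0,0,0,0.015, 0,0,0,0,0.015]'
```

```text
clock: 10.95
eef_pos: [0.5966, 0.1243, 0.2286]
tool_rot: [0.107, 0.994, 0.0, -0.001]
ft_force: [-0.1, 0.3, -2.1]
grip_width: 0.0253
grasp_force: 60.8
clock: 11.45
eef_pos: [0.5981, 0.1188, 0.2297]
tool_rot: [0.11, 0.994, -0.0, -0.0]
ft_force: [0.6, -0.4, -1.3]
grip_width: 0.0255
grasp_force: 60.8
```

```bash
python3 -m creep '[0,0.001,-0.02,0,0.015, 0,0.001,-0.035,0,0.015, 0,0.001,-0.045,0,0.015, 0,0.001,-0.05,0,0.015, 0,0.001,-0.05,0,0.015, 0,0.001,-0.05,0,0.015, 0,0.001,-0.05,0,0.015]'; python3 - <<'E'
from h import *
np.set_printoptions(precision=4,suppress=True)
w=cam("wrist");s=cam("side");o=bot.get_obs();print(o["eef_pos"],o["tool_rot"])
for n,c in(("side",s),("wrist",w)):
  for t in("stamp_face","stamp_grip","lid_label"):
    print(n,t,[(np.array(d["centre"])*[560,420],round(d["score"],2)) for d in bot.place_of(n,t)[:3]])
p=o["eef_pos"];z=p[2]-.077
print("pred face side",proj(s,[p[0],p[1],z]),"wrist",proj(w,[p[0],p[1],z]),"grip side",proj(s,[p[0],p[1],p[2]+.019]),"label side",proj(s,[.5985,.12,.0946]))
a=cv2.resize(np.array(s["pixels"])[130:220,225:325],None,fx=4,fy=4,interpolation=cv2.INTER_CUBIC)
b=cv2.resize(np.array(w["pixels"]),(480,360))
cv2.imwrite("pics/c5.png",np.hstack([a,b])[:,:800,::-1])
E
```

```text
clock: 12.03
eef_pos: [0.5986, 0.1212, 0.1808]
tool_rot: [0.109, 0.994, 0.0, 0.001]
ft_force: [0.3, 0.5, -2.1]
grip_width: 0.0253
grasp_force: 61.1
[0.5986 0.1213 0.1809] [0.1087 0.9941 0.0003 0.001 ]
side stamp_face [(array([328.72 , 271.992]), 0.7), (array([270.816, 180.894]), 0.69), (array([243.712, 270.816]), 0.56)]
side stamp_grip [(array([331.016, 252.294]), 0.7), (array([312.48, 245.49]), 0.61), (array([270.312, 159.306]), 0.52)]
side lid_label [(array([271.712, 186.48 ]), 0.83), (array([272.216, 180.684]), 0.7)]
wrist stamp_face [(array([ 37.8  , 362.712]), 0.81), (array([ 43.008, 245.406]), 0.63), (array([ 70.784, 322.602]), 0.61)]
wrist stamp_grip [(array([ 31.528, 366.786]), 0.7)]
wrist lid_label []
pred face side [[270.6011 180.713 ]] wrist [[279.6034 215.4399]] grip side [[270.4058 159.435 ]] label side [[270.6158 182.9319]]
```

View pics/c5.png

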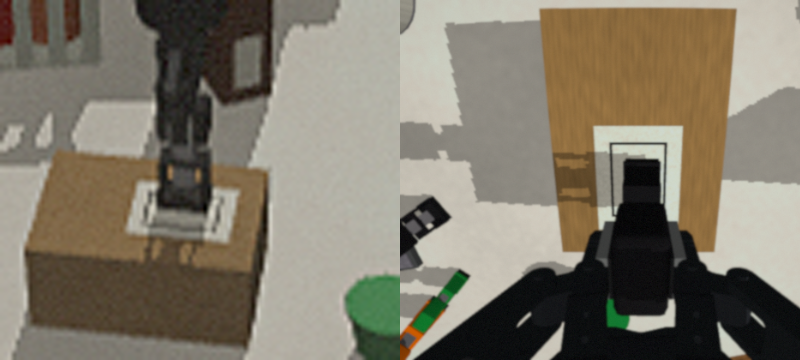

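The stamp hovers within the frame and square to it. It sits about 2 mm toward +y, so I'll correct that and press down gradually.

```bash
python3 -m creep '[0,-0.0017,0,0,0.015, 0,-0.0017,-0.003,0,0.015, 0,-0.0017,-0.006,0,0.015, 0,-0.0017,-0.006,0,0.015, 0,-0.0017,-0.006,0,0.015, 0,-0.0017,-0.006,0,0.015]'; python3 -m creep '[0,0,-0.002,0,0.015, 0,0,-0.004,0,0.015, 0,0,-0.004,0,0.015, 0,0,-0.004,0,0.015, 0,0,-0.004,0,0.015]';python3 -m creep '[0,0,-0.001,0,0.015, 0,0,-0.002,0,0.015, 0,0,-0.002,0,0.015, 0,0,-0.002,0,0.015]'
```

```text
clock: 12.93
eef_pos: [0.5979, 0.1195, 0.1736]
tool_rot: [0.109, 0.994, -0.0, -0.0]
ft_force: [-0.7, -0.5, -1.7]
grip_width: 0.0253
grasp_force: 61.1
clock: 13.35
eef_pos: [0.5982, 0.1196, 0.1703]
tool_rot: [0.109, 0.994, 0.0, 0.0]
ft_force: [-0.8, 0.1, 2.0]
grip_width: 0.0256
grasp_force: 61.5
clock: 13.68
eef_pos: [0.5982, 0.1196, 0.1681]
tool_rot: [0.109, 0.994, 0.0, 0.0]
ft_force: [0.1, 1.1, 3.0]
grip_width: 0.0258
grasp_force: 61.5
```

```bash
python3 -m creep '[0,0,-0.001,0,0.015, 0,0,-0.002,0,0.015, 0,0,-0.002,0,0.015, 0,0,-0.002,0,0.015]'; for i in 1 2 3 4 5; do python3 -m creep '[0,0,0,0,0.015]' | grep -E "eef|ft_f"; done; python3 - <<'E'
from h import *
s=cam("side");t=cam("top");o=bot.get_obs();p=o["eef_pos"];print(p,o["tool_rot"],o["ft_force"])
print(proj(s,[p[0],p[1],p[2]+.039]),proj(s,[p[0],p[1],.0946]))
for n in("stamp_grip","stamp_face","lid_label","lid_hinge","lid_edge"):print(n,[(np.array(d["centre"])*[560,420],round(d["score"],2)) for d in bot.place_of("side",n)[:4]])
a=cv2.resize(np.array(s["pixels"])[145:205,235:305],None,fx=9,fy=9,interpolation=cv2.INTER_CUBIC)
cv2.imwrite("pics/c6.png",np.clip(a[:,:,::-1]*1.3,0,255).astype(np.uint8))
E
```

```text
clock: 14.02
eef_pos: [0.5982, 0.1196, 0.166]
tool_rot: [0.109, 0.994, 0.0, 0.0]
ft_force: [0.5, 0.6, 2.7]
grip_width: 0.0256
grasp_force: 61.6
eef_pos: [0.5982, 0.1196, 0.166]
ft_force: [-0.1, 1.2, 3.3]
eef_pos: [0.5982, 0.1196, 0.166]
ft_force: [0.1, 0.6, 2.8]
eef_pos: [0.5982, 0.1196, 0.1659]
ft_force: [0.5, 0.9, 3.5]
eef_pos: [0.5982, 0.1196, 0.1659]
ft_force: [0.9, 1.0, 4.1]
eef_pos: [0.5982, 0.1196, 0.1659]
ft_force: [-0.1, 0.9, 3.6]
[0.59813923 0.11964053 0.16587015] [1.08639436e-01 9.94081179e-01 1.59787400e-04 2.40149219e-04] [0.81532834 1.64311435 3.82325222]
[[270.29354531 158.59770855]] [[270.52207148 183.00253427]]
stamp_grip [(array([333.592, 250.404]), 0.98), (array([271.32, 164.01]), 0.63), (array([313.992, 244.902]), 0.59), (array([280.   , 238.686]), 0.53)]
stamp_face [(array([330.12 , 274.806]), 0.69), (array([267.4  , 182.784]), 0.58), (array([279.72 , 141.792]), 0.53), (array([279.888, 258.594]), 0.5)]
lid_label [(array([272.496, 185.094]), 0.87)]
lid_hinge [(array([263.48, 168.21]), 0.96), (array([241.024, 269.598]), 0.38)]
lid_edge [(array([257.992, 193.41 ]), 0.91)]
```

View pics/c6.png

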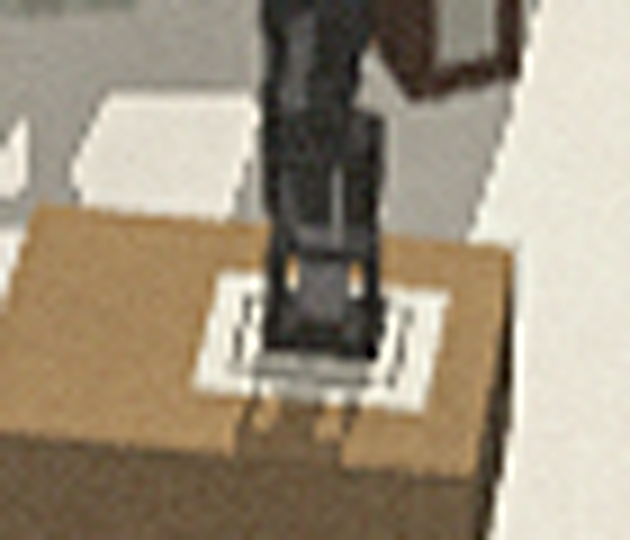

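The foot stands inside the frame with margin on every side, about 9 and 8 mm at the ends. By height and force the stroke is about 5.6 mm, so I'll go 1.3 mm further.

```bash
python3 -m creep '[0,0,-0.0013,0,0.015, 0,0,-0.0013,0,0.015, 0,0,-0.0013,0,0.015, 0,0,-0.0013,0,0.015]'; for i in 1 2 3 4; do python3 -m creep '[0,0,0,0,0.015]' | grep -E "eef|ft_f|clock"; done
```

```text
clock: 15.12
eef_pos: [0.5981, 0.1196, 0.1646]
tool_rot: [0.109, 0.994, 0.0, 0.0]
ft_force: [1.4, 1.2, 4.1]
grip_width: 0.0256
grasp_force: 61.8
clock: 15.2
eef_pos: [0.5981, 0.1196, 0.1646]
ft_force: [2.1, 1.2, 4.9]
clock: 15.28
eef_pos: [0.5981, 0.1196, 0.1646]
ft_force: [0.9, 1.6, 3.4]
clock: 15.37
eef_pos: [0.5981, 0.1196, 0.1646]
ft_force: [1.1, 2.1, 4.7]
clock: 15.45
eef_pos: [0.5981, 0.1196, 0.1646]
ft_force: [2.0, 0.3, 3.5]
```

```bash
python3 -c "
from workcell import bot
print(bot.job_done())"
```

```text
the job is handed in; nothing more can be done
None
```

I shut the lid flat on the carton and handed the job in with the stamp still held pressed on the label. It is inside the frame and square to it, with the spring at about half stroke (roughly 7 mm and 5.5 N, judged from tool height and wrist force), and I saw no other goods moved.

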